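Lay a roll in the sloping marking cradle and mark it with punch and mallet

TASK

Lay the big roll from its wooden bed into the two sloping V saddles of the marking jig: slide it downhill under the punch, feel for the sprung pad at the low end, press no more than gently, and leave the roll resting against the pad, released. Then take the mallet and, with a brisk blow, drive the sprung punch down onto the roll, keeping the fingers off the punch. Stand the mallet back on its rubber mat, upright on the face of its head; the roll stays in the saddles against the pad, and the other things on the table stay where they are.

Things in the scene. Friction and masses are not known exactly. Their poses are not given: they have to be found in the camera images.
- roll: the big paper-wrapped roll: brown cylinder 48 mm across, 200 mm long, 0.29 to 0.45 kg; origin at its middle, x along its axis (either way round, both ends alike). Starts lying level on the bed, axis 32 mm above the table.
- bed: low plywood bed, 200 mm (x) by 74 mm (y), 6 mm thick, with two round battens along x (10 mm thick, tops 16 mm above the table, at y +-20 mm) that keep the roll from rolling; origin under its centre. Fixed; on the left or the right of the jig.
- jig: the green marking jig, fixed to the table: steel base plate 150 x 250 mm, 12 mm thick, carrying the cradle; origin on the table under the cradle's origin, z up, y the level direction that points to the uphill side.
- cradle: the jig's fixed sloping cradle; origin 135 mm above the table ON the axis line that a seated roll has. Its y axis points uphill along that line (0.35 rad, 20 degrees, above level), z is square to the slope, upward, x is level and points away from the robot. A spine 34 mm wide, top at z = -56 mm, runs below the line. The roll does not slide down the slope by itself.
- saddle_high (a point): point on the seated roll's axis line over the upper V saddle (cradle y = +72 mm). The saddle is 14 mm long in y; its 45 degree arms end 13 mm below the axis line and reach x = +-27 mm, so fingertips kept above cradle z = -12 mm pass over it. Between the saddles the fingers have free room beside the roll.
- saddle_low (a point): the same over the lower, equal V saddle (cradle y = -65 mm). Straight above it hangs the punch, tip at cradle z = 42 mm, 18 mm clear of a seated roll, in a bridge 24 mm wide in y, underside at z = 54 mm, top at 80 mm, that comes from a post at x = 70 to 86 mm. The roll has to be slid in under it along the slope from the uphill side.
- foot: fixed block at the low end of the cradle (origin on the axis line, 147 mm downhill of the cradle's origin, axes alike). A set screw in it holds a square sprung steel pad, 46 mm wide, 44 mm high, which faces uphill to meet the roll's lower end. The screw's setting differs each time and is not reported: the relaxed pad face stands anywhere from cradle y = -80 to -120 mm, so feel for it.
- pad_zone (a point): middle of the range in which the pad's face may stand: cradle (0, -100, 0) mm. The pad gives way 6 mm, at 0.9 N to start and 2.7 N at its end, then it is rigid. Friction in the saddles and the roll's weight keep a roll left touching the pad; a little spring-back is harmless. More than 10 N on the pad is too hard.
- punch (a joint): travel of the sprung punch, square to the slope (along the cradle's -z): 0 up, meets a seated roll at 18 mm, 24 mm at its end stop. About 3 N to start, 7.5 N to reach the roll; springs back when let go.
- punch_head (a point): centre of the top of the punch's flat round head (32 mm across), at cradle x = 0, y = -65, z = 112 mm when up
- mallet: wooden mallet, 0.32 kg, standing on the lower round face of its head: head a cylinder 56 mm across, 80 mm high along z, origin at the centre of the lower face (the face that strikes), handle a bar along -x from x = -28 to -160 mm, 22 mm wide (y), 24 mm high (z), its middle at z = 45 mm. The handle points roughly towards the robot.
- mat: black rubber mat, 180 mm (x) by 140 mm (y), 4 mm thick, origin under its centre. Fixed; on the other side of the jig from the bed.
- screwdriver: screwdriver, 190 mm long, lying near the robot; bystander
- tape: roll of clear tape, 90 mm across, 22 mm high, lying near the robot; bystander
- stub_a: short thick roll, 48 mm across, 110 mm high, standing on end behind the jig; bystander
- stub_b: thin roll, 34 mm across, 130 mm high, standing on end behind the jig; bystander
- glue: white glue jar, 72 mm across, 100 mm high; bystander
- carton: small closed carton, 90 x 130 x 70 mm high; bystander
- bundle: white wrapped bundle, 60 x 110 x 50 mm high; bystander
Not all that is in view belongs to the job. There is more than one size of the mat; the one meant has the size given above.

How it is judged (in metres and radians):
On the way, in this order (a step that is already met when the one before it is completed fails the run):
1. the roll lies in both saddles, touching the foot's pad, released (x of roll in the frame of cradle between -0.004 and 0.004 m and z of roll in the frame of cradle between -0.004 and 0.004 m and contact force between roll and foot above 0.2 N and angle between the x axis of roll and the y axis of cradle, either way round below 0.05 rad and contact force between the fingers and roll below 0.1 N and value of joint punch below 0.004 m), for 0.2 s.
2. the mallet knocks the punch down at more than 40 mm/s (contact force between mallet and punch above 0.5 N and velocity of joint punch above 0.04 m/s).
3. the mallet drives the punch onto the roll (contact force between mallet and punch above 1 N and value of joint punch above 0.014 m and contact force between punch and roll above 2 N).
At the end, for the whole second after the job is handed in: The roll rests in both saddles (within 4 mm of the seated axis line and 3 degrees), low end pressing the pad with over 0.2 N; the punch is back up; the mallet stands upright on its face on the mat (within 66 mm along, 46 mm across of its centre); all released and at rest (x of roll in the frame of cradle between -0.004 and 0.004 m and z of roll in the frame of cradle between -0.004 and 0.004 m and contact force between roll and foot above 0.2 N and angle between the x axis of roll and the y axis of cradle, either way round below 0.05 rad and value of joint punch below 0.004 m and angle between mallet's own z axis and vertical below 0.06 rad and x of mallet in the frame of mat between -0.066 and 0.066 m and y of mallet in the frame of mat between -0.046 and 0.046 m and z of mallet in the frame of mat between 0.001 and 0.007 m and linear speed of each of roll, mallet below 0.01 m/s); the robot touches nothing.
It fails at once if the roll is pressed against the foot pad with more than 10 N (contact force between roll and foot above 10 N).
It fails at once if the fingers press the punch (contact force between the fingers and punch above 1 N).
It fails at once if a bystander is moved more than 30 mm (distance of any of screwdriver, tape, stub_a, stub_b, glue, carton, bundle from where it was at the start of the episode above 0.03 m).
It also fails if it takes over 72 s, if anything falls off the work surface, if the arm or the gripper's body presses on something with over 40 N, if the wrist force passes 120 N, or if a joint passes its speed limit or range.

ROBOT

A 6-joint arm with a two-finger parallel gripper is mounted at the origin on the work surface. World frame = base frame: x ahead of the robot, y to its left, z up, the work surface at z = 0. Lengths are in mm, angles in rad, forces in N, time in s.
With the tool pointing down it reaches from about 275 to 825 mm from the base axis. Payload 5.2 kg.
Tool frame: the origin (TCP) lies at the very end of the fingers, on their centre line; the grasp point (between the pads) lies 19 mm behind it; z points along the fingers, y is the line along which they close (so a half turn about z gives the same grasp; the last joint's range is limited). The gripper opens to 93 mm and grips with 3 to 60 N. Pads are 15 mm wide; open, the fingers measure 128 mm over their backs; the gripper's body (75 mm by 188 mm) begins 65 mm behind the grasp point.
Start: joints at [1.051, 0.259, 1.535, -0, 1.348, -0.203], TCP at [171.318, 522.642, 218.653] pointing down, gripper open.
Joint ranges: [-3.14, 3.14], [-0.91, 2.08], [0.19, 2.58], [-1.22, 4.36], [0.22, 2.71], [-3.12, 3.12]. Speed limits (rad/s): [2.57, 2.57, 3.14, 3.14, 3.14, 3.14].

INTERFACE

Orientations are given as [roll, pitch, yaw] about the fixed x, y, z axes, in that order (R = Rz(yaw) Ry(pitch) Rx(roll)).
In Python, from bench import robot gives the robot as it stands. The module is installed in compiled form; this text tells all that it offers. Calls block until the motion is done:
- robot.move_ptp(position, orientation): joint-space move of the TCP to a pose.
- robot.move_linear(position, ori=None, speed=150, f_stop=None): straight line of the TCP; ori=None keeps the orientation; speed is the mean speed in mm/s. With f_stop (N) it stops when the force on the tool has changed by that much, and returns True; else False.
- robot.move_j(angles): joint-space move.
- robot.move_gripper(opening): opening from 0.0 (shut) to 1.0 (fully open); the grip force is fixed at half the most; returns when the fingers have stopped.
- robot.sleep(seconds).
- robot.inverse_kinematics(position, orientation): joint angles nearest the present ones, or None.
- robot.get_image(name): name is "side" or "top" or "wrist"; returns a dict with "img" (384x512x3 uint8, blue, green, red), "fovy" (degrees; the focal length in pixels is half the picture's height over the tangent of half this angle, whatever the lens; pixels are square), "cx", "cy" (the principal point, pixels), "k1" (the pictures are not rectified: a ray, as slopes to the right and down, at radius r is drawn at 1 + k1 r^2 times it, then the intrinsics apply), "eye" and "orientation" of the camera in the world. Camera axes: x right, y down, z forward; pixel columns grow to the right and rows downward; lengths in mm; the calibration is good to about 2 mm. A picture is of the moment at which its call begins. There is no depth.
A pose or a line that the arm cannot do raises robot.MotionError and nothing moves.
- robot.hand_in(): hands the job in; it is judged then, once.
Readings, each from a call of its own:
- robot.current_t(): time.
- robot.current_qpos(): joint angles.
- robot.current_joint_vel(): joint speeds.
- robot.current_joint_efforts(): joint torques, N m.
- robot.current_tcp_pos(): TCP position.
- robot.current_eef_rot(): TCP orientation.
- robot.current_contact_force(): force on the tool from outside, world axes, zero at the start.
- robot.current_ft_torque(): the same for the moment, N m.
- robot.current_gripper_width(): opening from 0.0 (shut) to 1.0 (fully open).
- robot.current_finger_force(): force on a finger pad.
Only numpy, scipy, OpenCV 4.12 (cv2) and the standard library are available. Lean on these libraries where they do the work, as an engineer would, in place of code of your own. Each camera call takes 0.05 s, during which the arm holds its last target. There are 200 camera calls.

## Working session

There is one attempt and no reset: what is moved stays moved. The work goes in short steps, each a Python script; the robot and the scene stay as the last script left them, time stands still between calls to the robot, and variables do not carry over. Pictures are saved under pics/ and viewed, at most 10 in all, crops included, and the job is handed in when it is done.

```bash
mkdir -p pics; cat > h.py <<'E'
import numpy as np, cv2, json
from scipy.spatial.transform import Rotation as Rn
from bench import robot
def R(o): return Rn.from_euler('xyz',o).as_matrix()
def ray(c,u,v):
    f=192/np.tan(np.radians(c['fovy'])/2)
    d=np.array([(u-c['cx'])/f,(v-c['cy'])/f]); p=d.copy()
    for _ in range(20): p=d/(1+c['k1']*(p@p))
    return np.array(c['eye']), R(c['orientation'])@np.array([p[0],p[1],1])
def onplane(c,u,v,z):
    e,d=ray(c,u,v); return e+d*(z-e[2])/d[2]
def proj(c,P):
    f=192/np.tan(np.radians(c['fovy'])/2)
    q=R(c['orientation']).T@(np.array(P,float)-np.array(c['eye'])); s=q[:2]/q[2]; s=s*(1+c['k1']*(s@s))
    return s*f+[c['cx'],c['cy']]
def tri(c1,p1,c2,p2):
    e1,d1=ray(c1,*p1); e2,d2=ray(c2,*p2)
    A=np.stack([d1,-d2],1); t=np.linalg.lstsq(A,e2-e1,rcond=None)[0]
    a=e1+d1*t[0]; b=e2+d2*t[1]; return (a+b)/2, np.linalg.norm(a-b)
def grab(n,name):
    c=robot.get_image(n); np.save(f'pics/{name}.npy',c,allow_pickle=True); cv2.imwrite(f'pics/{name}.png',c['img']); return c
def load(name): return np.load(f'pics/{name}.npy',allow_pickle=True).item()
E
python3 - <<'E'
from h import *
for n in('top','side','wrist'):
    c=grab(n,n+'0'); print(n,c['fovy'],c['cx'],c['cy'],c['k1'],c['eye'],c['orientation'])
a=np.hstack([cv2.imread('pics/top0.png')]);
cv2.imwrite('pics/t.png',cv2.resize(a,(800,600),interpolation=cv2.INTER_CUBIC))
a=cv2.imread('pics/side0.png'); cv2.imwrite('pics/s.png',cv2.resize(a,(800,600),interpolation=cv2.INTER_CUBIC))
print(robot.current_t(),robot.current_eef_rot())
E
```

```text
top 49.17029442889242 251.98655733158188 187.36052570685888 0.05012084480550998 [ 416.97101807  -12.83623822 1194.89280983] [-3.0601998   0.01817544 -1.5414003 ]
side 55.84846985946282 256.9777200818465 187.16980468266206 -0.023201025391664458 [ 215.81662139 -783.58033308  698.31022683] [-2.14611041 -0.01810576 -0.34824898]
wrist 60.78762726014983 256.1778475585788 189.81864509013798 -0.06212302496378874 [105.27434621 544.92978599 383.03341191] [2.88711870e+00 4.45643846e-04 1.25389969e+00]
0.15 [-3.14022973e+00 -2.58124637e-04  2.82480864e+00]
```

View pics/t.png

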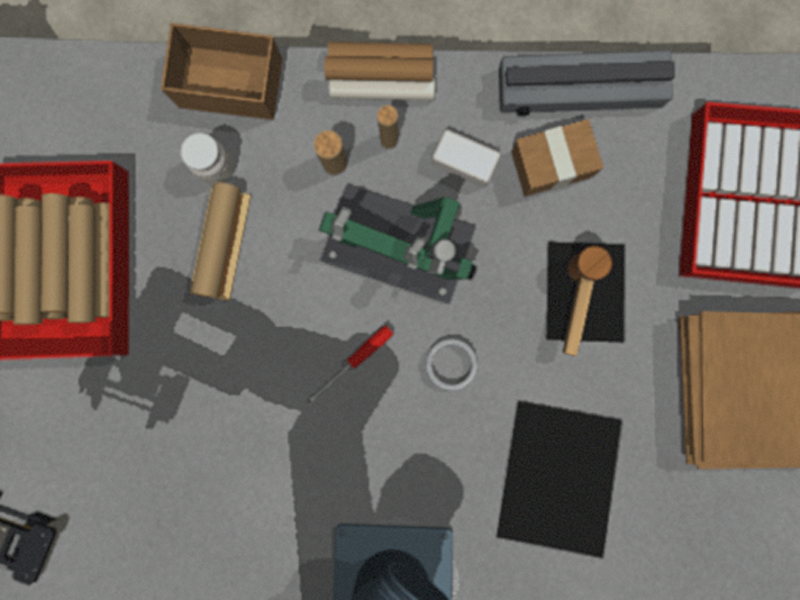

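View pics/s.png

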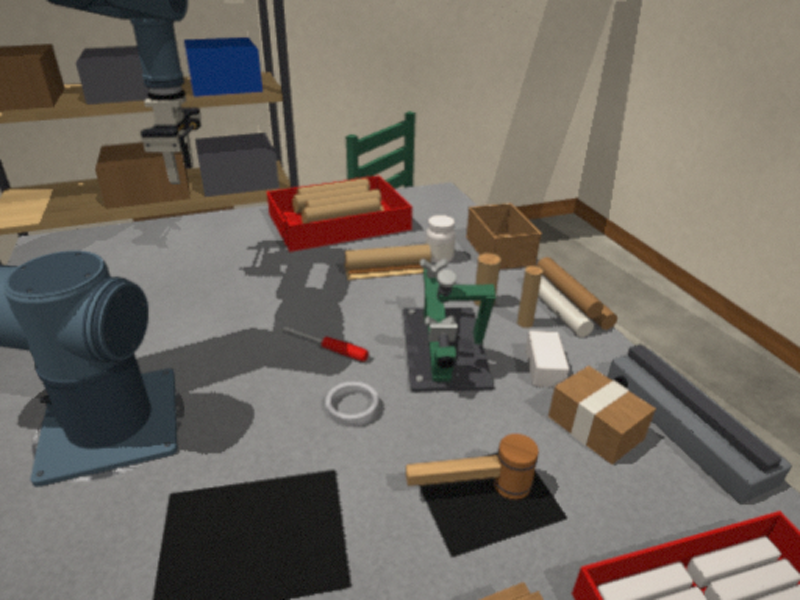

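The top view (800×600 scale) shows these things:
- **Roll:** on its bed at (218,240).
- **Jig:** around (400,240), low end on the right, punch head at (445,250).
- **Mallet:** head at (594,264), handle end at (573,352).
- **Mats:** a small black one at (586,292) and a larger one at (560,478). At about 1.82 mm/px the small one is about 180×140 mm, so it fits.
- **Other rolls:** those in the red bin at (60,260) and at the back at (380,65) are not on a bed.

The side view agrees. Next, one enlarged crop to confirm.

```bash
python3 - <<'E'
from h import *
t=load('top0')['img']; s=load('side0')['img']
def crop(i,x,y,w,h,W,H): return cv2.resize(i[y:y+h,x:x+w],(W,H),interpolation=cv2.INTER_CUBIC)
a=np.hstack([crop(t,200,112,110,82,400,300),crop(s,250,160,80,96,400,300)[:, :]])
b=np.hstack([crop(t,110,105,80,96,250,300),crop(t,310,150,100,210,143,300),crop(s,255,270,110,84,400,300)])
b=cv2.resize(b,(800,300))
cv2.imwrite('pics/c1.png',np.vstack([a,b]))
# masks
c=load('top0'); g=cv2.cvtColor(t,cv2.COLOR_BGR2GRAY)
m=(t.max(2)<45).astype(np.uint8)
n,l,st,ce=cv2.connectedComponentsWithStats(m)
for i in range(1,n):
    if st[i,4]>800 and st[i,4]<20000:
        k,_=cv2.findContours((l==i).astype(np.uint8),cv2.RETR_EXTERNAL,cv2.CHAIN_APPROX_NONE)
        bx=cv2.boxPoints(cv2.minAreaRect(k[0])); w=np.array([onplane(c,*p,4)[:2] for p in bx])
        print(st[i],ce[i].round(1),'corners',w.round(),'sizes',np.linalg.norm(w[1]-w[0]).round(),np.linalg.norm(w[2]-w[1]).round())
E
```

```text
[ 350  155   49   63 2022] [374.2 188.6] corners [[ 614. -264.]
 [ 617. -399.]
 [ 442. -399.]
 [ 438. -266.]] sizes 134.0 175.0
[ 319  258   78   98 5850] [357.8 306.2] corners [[  86. -180.]
 [ 325. -216.]
 [ 302. -400.]
 [  66. -361.]] sizes 242.0 185.0
[ 226  352   60   32 1032] [252.2 368.1] corners [[ 59.  70.]
 [ 64. -92.]
 [-16. -93.]
 [-22.  67.]] sizes 162.0 80.0
```

View pics/c1.png

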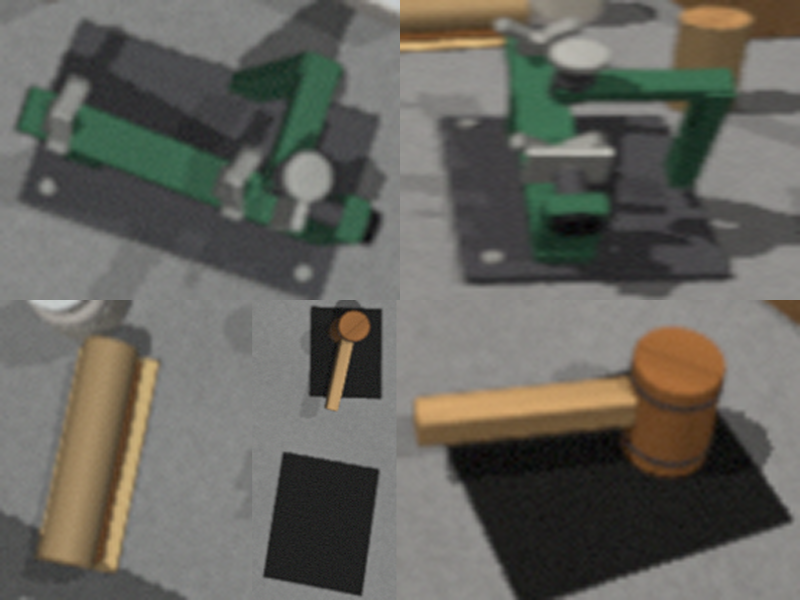

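The crop confirms the following:
- **Jig (top-left panel):** punch head at (308,177), upper saddle at (68,117), lower saddle at (240,183), plate bolts at (47,186) and (304,272).
- **Roll (bottom-left panel):** lies on the bed with the batten on its right, ends at about (112,341) and (65,562).
- **Mats:** the one under the mallet measures 134×175 mm, so it is the 180×140 one. The other measures 242×185 mm and is the decoy.

```bash
python3 - <<'E'
from h import *
c=load('top0'); s=load('side0')
k=400/110; n=lambda x,y:(200+x/k,112+y/k)
ph=n(308,177); P=onplane(c,*ph,218); print('punch',P, tri(c,ph,s,(286,176.6)))
S=onplane(c,*n(68,117),147.4); Lw=onplane(c,*n(240,183),135-.342*65-.94*13); print('sadH',S,'sadL',Lw)
b1=onplane(c,*n(47,186),12); b2=onplane(c,*n(304,272),12); print('bolts',b1,b2)
y=lambda a,b:np.arctan2(*(a-b)[:2][::-1])
print('diry angle: head-saddle',y(S,P),'bolts',y(b1,b2),'H-L',y(S,Lw), 'dist',np.linalg.norm((S-P)[:2]),'want',72.1+99.4,'H-L',np.linalg.norm((S-Lw)[:2]),'want',137*.94,'bolts',np.linalg.norm(b1-b2))
a=onplane(c,145.6,118.1,32);e=onplane(c,130.6,188.8,32);print('roll',(a+e)/2,np.linalg.norm(a-e),y(a,e))
# wood/mallet: orange mask
hsv=cv2.cvtColor(c['img'],cv2.COLOR_BGR2HSV)
m=cv2.inRange(hsv,(5,90,60),(25,255,255));m[:, :330]=0;m[:,420:]=0;m[:140]=0;m[240:]=0
ys,xs=np.nonzero(m);print('mallet px',xs.min(),xs.max(),ys.min(),ys.max())
for z,p in((80,(594/1.5625,264/1.5625)),(57,(573/1.5625,352/1.5625))):print('mal',onplane(c,*p,z))
E
```

```text
punch [560.97748732 -67.55042222 218.        ] (array([562.2044419 , -68.00801196, 218.84935064]), np.float64(2.8516450046637205))
sadH [608.9557806   96.04144614 147.4       ] sadL [572.62764343 -25.19927189 100.55      ]
bolts [578.78328142 124.63305976  12.        ] [516.88536723 -77.72316948  12.        ]
diry angle: head-saddle 1.2855156204344613 bolts 1.2739484238955088 H-L 1.2796731066413656 dist 170.4823041320349 want 171.5 H-L 126.56636701452987 want 128.78 bolts 211.61142524675034
roll [598.17747555 332.69234335  32.        ] 203.42126491729533 -0.15820699999870497
mallet px 361 391 157 226
mal [ 565.63979232 -327.81875602   80.        ]
mal [ 415.93463003 -299.48281561   57.        ]
```

```bash
cat >> h.py <<'E'
TH=1.280; SL=0.35
O=np.array([589.,27.2,135.])
ud=np.array([np.cos(TH),np.sin(TH),0]); cx=np.array([np.sin(TH),-np.cos(TH),0])
cy=ud*np.cos(SL)+np.array([0,0,np.sin(SL)]); cz=np.cross(cx,cy)
def cr(x,y,z): return (O+cx*x+cy*y+cz*z)
def eul(X,Z): Y=np.cross(Z,X); return Rn.from_matrix(np.stack([X,Y,Z],1)).as_euler('xyz')
CO=eul(cy,-cz)
def down(yaw): return eul(np.array([np.cos(yaw),np.sin(yaw),0]),np.array([0,0,-1.]))
E
python3 - <<'E'
from h import *
a=np.array([np.cos(-.158),np.sin(-.158),0]); rc=np.array([598,333,32.])
print(cx,cy,cz)
for n,p,o in [('roll',rc+25*a-[0,0,9],down(-.158)),('rollup',rc+25*a+[0,0,120],down(-.158)),('roll pi',rc-25*a-[0,0,9],down(-.158+np.pi)),
  ('in0',cr(0,85,60),CO),('in1',cr(0,85,-4),CO),('in2',cr(0,0,-9),CO),
  ('mal',[564,-327,42],down(-.19)),('malpi',[564,-327,42],down(np.pi-.19)),('strikeA',cr(0,-65,112+42+40),CO),('strikeB',cr(0,-65,112+42+40),eul(cx,-cz)),('strikeC',cr(0,-65,194),eul(-cx,-cz))]:
    q=robot.inverse_kinematics(list(p),list(o)); print(n,np.round(p),None if q is None else np.round(q,2))
print(robot.current_contact_force())
E
```

```text
[ 0.95801586 -0.28671521  0.        ] [0.26933244 0.89993396 0.34289781] [-0.09831402 -0.32850154  0.93937271]
roll [623. 329.  23.] [ 0.33  0.69  1.34 -0.    1.11  2.06]
rollup [623. 329. 152.] [ 0.33  0.58  1.21 -0.    1.35  2.06]
roll pi [573. 337.  23.] [ 0.36  0.63  1.46 -0.    1.05 -1.05]
in0 [606.  84. 221.] [-0.26  0.31  1.51  0.36  1.32 -0.06]
in1 [612. 105. 160.] [-0.22  0.37  1.58  0.38  1.19 -0.07]
in2 [590.  30. 127.] [-0.36  0.38  1.66  0.38  1.15 -0.24]
mal [ 564 -327   42] [-0.7   0.59  1.48 -0.    1.07  1.06]
malpi [ 564 -327   42] [-0.7   0.59  1.48 -0.    1.07 -2.08]
strikeA [552. -95. 295.] [-0.59  0.25  1.42  0.33  1.58 -0.32]
strikeB [552. -95. 295.] [-0.59  0.25  1.42  0.33  1.58  1.25]
strikeC [552. -95. 295.] [-0.59  0.25  1.42  0.33  1.58 -1.89]
[ 0.38153824  1.00789819 -0.52852388]
```

```bash
python3 - <<'E'
from h import *
a=np.array([np.cos(-.158),np.sin(-.158),0]); rc=np.array([598,333,32.])
robot.move_ptp(list(rc+0*a+[0,0,100]),list(down(-.158)))
print(robot.current_t(),robot.current_tcp_pos(),robot.current_contact_force())
c=grab('wrist','w1'); im=c['img'].copy()
for z in(32,):
  for s,col in((-100,(0,0,255)),(0,(0,255,0)),(100,(255,0,0))):
    for o in(-24,0,24):
      p=rc+s*a+o*np.array([-a[1],a[0],0]); q=proj(c,p); cv2.circle(im,(int(q[0]),int(q[1])),2,col,-1)
cv2.imwrite('pics/w1o.png',cv2.resize(im,(800,600)))
E
```

```text
2.1083 [597.58996267 333.58579398 132.17293276] [ 0.97802104 -0.17112948  1.09639811]
```

View pics/w1o.png

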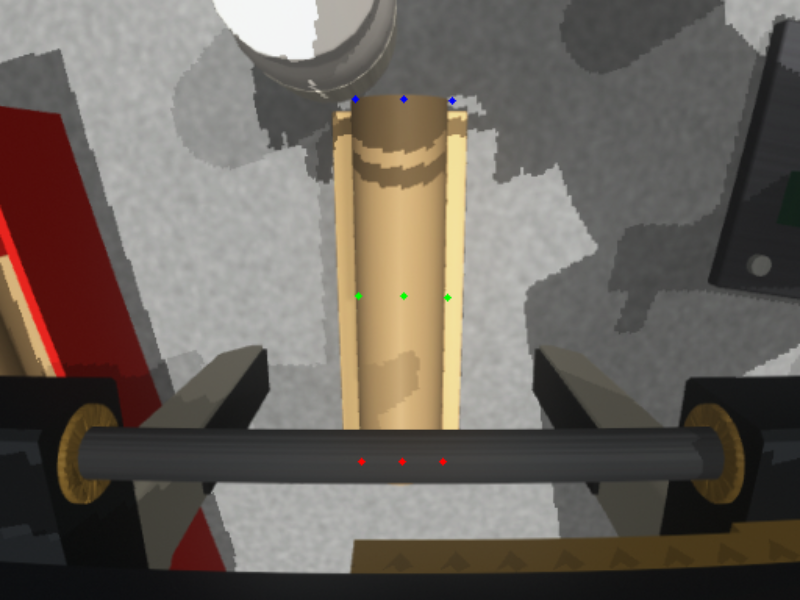

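The overlaid prediction fits the roll to within about 2 mm: green mid points at (359–447,297), roll edges at (355–445,297). The roll sits about 1.5 mm to the left. I'll grasp it.

```bash
python3 - <<'E'
from h import *
a=np.array([np.cos(-.158),np.sin(-.158),0]); rc=np.array([598,334.4,32.])
g=rc+25*a-[0,0,9]
robot.move_ptp(list(g+[0,0,70]),list(down(-.158)))
robot.move_linear(list(g),speed=120)
robot.move_gripper(0.0)
print(robot.current_gripper_width()*93,robot.current_finger_force(),robot.current_t())
robot.move_linear(list(g+[0,0,170]),speed=200)
print('F',robot.current_contact_force(),robot.current_ft_torque())
robot.move_ptp(list(cr(0,105,140)),list(CO))
print(robot.current_t(),robot.current_gripper_width()*93,robot.current_tcp_pos()-cr(0,105,140))
s=grab('side','s1'); im=s['img'].copy()
w=grab('wrist','w2')
t=grab('top','t1')
k=lambda i,x,y,ww,h:cv2.resize(i[y:y+h,x:x+ww],(400,300),interpolation=cv2.INTER_CUBIC)
def mk(c,z):
    im=c['img'].copy()
    for yy,col in((-20,(0,0,255)),(180,(255,0,0))):
        q=proj(c,cr(0,yy,z)); cv2.circle(im,(int(q[0]),int(q[1])),2,col,-1)
    return im
z=149
o=np.vstack([np.hstack([k(mk(s,z),200,80,160,120),k(mk(t,z),180,80,160,120)]),np.hstack([cv2.resize(mk(w,z),(400,300)),np.zeros((300,400,3),np.uint8)])])
cv2.imwrite('pics/o1.png',o)
E
```

```text
46.98429516185731 29.99962627887726 3.9833
F [ 1.14041581 -0.25132986 -4.0810652 ] [ 0.01787179  0.09837856 -0.02291276]
6.7833 47.514569640625226 [-0.12184613  0.31889295 -0.45931721]
```

View pics/o1.png

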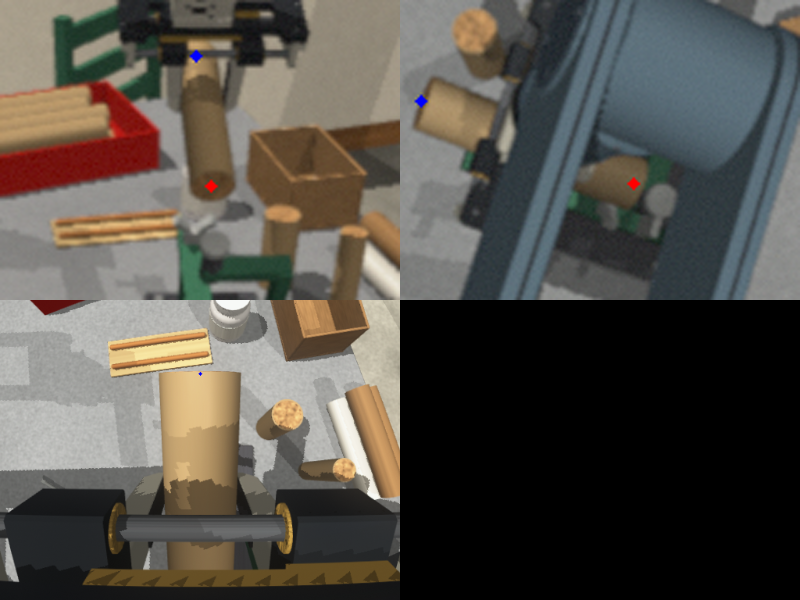

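The roll is held straight: its low-end centre at (210,186) in the side panel falls on the predicted red dot, and its upper end matches at (200,373). Next I lower it, slide it and feel for the pad.

```bash
python3 - <<'E'
from h import *
robot.move_linear(list(cr(0,105,-4)),speed=120)
F=lambda:np.array([cx,cy,cz])@np.array(robot.current_contact_force())
L=[]
for _ in range(10): robot.sleep(.02); L.append(F())
print('noise',np.std(L,0),np.mean(L,0))
print(robot.move_linear(list(cr(0,50,-4)),speed=60,f_stop=5),F())
robot.sleep(.1);print(F())
r=robot.move_linear(list(cr(0,-2,-4)),speed=12,f_stop=2.0)
p=np.array(robot.current_tcp_pos()); print(r,np.array([cx,cy,cz])@(p-O))
robot.sleep(.1); print(np.mean([F() for _ in range(5)],0),robot.current_t())
E
```

```text
noise [0.45057253 0.32158839 0.60375389] [-0.10015309 -0.84385858 -3.39190276]
False [-0.27589636 -1.49988567 -3.03702616]
[ 1.36175037 -1.01480563 -3.55415688]
True [-0.45880581 24.17201307 -4.76491827]
[ 0.76978449  1.44135171 -2.78755534] 11.975
```

```bash
python3 - <<'E'
from h import *
F=lambda:np.mean([np.array([cx,cy,cz])@np.array(robot.current_contact_force()) for _ in range(6) if robot.sleep(.01) is None],0)
M=np.array([cx,cy,cz])
p=M@(np.array(robot.current_tcp_pos())-O); y=p[1]
print(robot.move_linear(list(cr(0,y,-10.5)),speed=15,f_stop=4), M@(np.array(robot.current_tcp_pos())-O),F())
np.save('yg.npy',y)
s=grab('side','s2')
robot.move_gripper(0.72)
print(robot.current_gripper_width()*93,F(),robot.current_t())
s=grab('side','s3')
d=cv2.absdiff(load('s2')['img'],s['img']).max(2)
w=grab('wrist','w3')
t=grab('top','t3')
k=lambda i,x,y,ww,h:cv2.resize(i[y:y+h,x:x+ww],(400,300),interpolation=cv2.INTER_CUBIC)
def mk(c):
    im=c['img'].copy()
    for yy,col in((y-125,(0,0,255)),(y+75,(255,0,0))):
        q=proj(c,cr(0,yy,0)); cv2.circle(im,(int(q[0]),int(q[1])),1,col,-1)
    return im
o=np.vstack([np.hstack([k(s['img'],230,140,100,75),k(mk(s),230,140,100,75)]),np.hstack([cv2.resize(mk(w),(400,300)),k(mk(t),190,105,120,90)])])
cv2.imwrite('pics/o2.png',o)
E
```

```text
True [-0.5240563  24.19953723 -6.07347625] nan
66.99575897619917 nan 12.9
  return _methods._mean(a, axis=axis, dtype=dtype,
  ret = ret.dtype.type(ret / rcount)
```

View pics/o2.png

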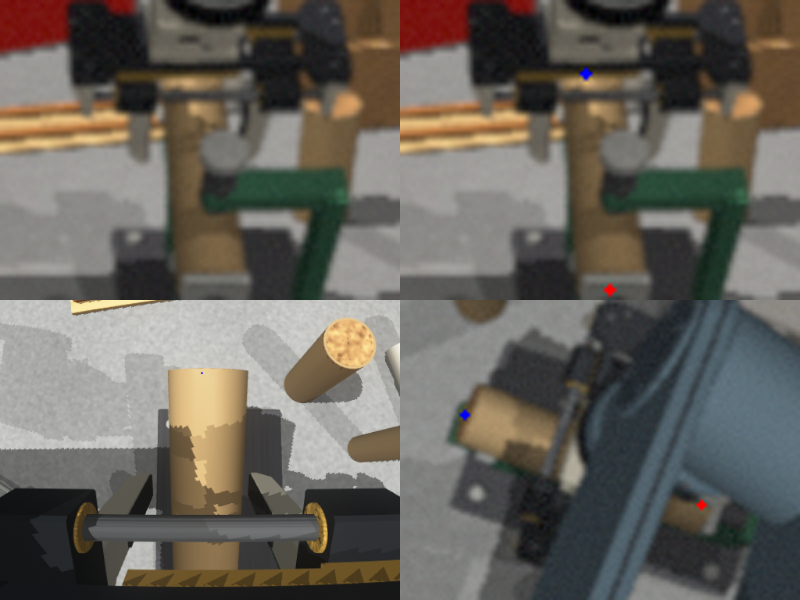

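The roll sits in the saddles with its low end at the pad (side panel, about (210,280)). The wrist panel shows it about 4 mm to +x of my line: the V centred it, which matches the early touch at z = −6. I'll withdraw and make a gentle verification push on its upper end.

```bash
sed -i 's/^O=.*/O=np.array([589.,27.2,135.])+3.5*np.array([.958,-.287,0])/' h.py; cat >> h.py <<'E'
M=np.array([cx,cy,cz])
def F():
    L=[]
    for _ in range(6): robot.sleep(.01); L.append(M@np.array(robot.current_contact_force()))
    return np.mean(L,0)
def tc(): return M@(np.array(robot.current_tcp_pos())-O)
E
python3 - <<'E'
from h import *
y=float(np.load('yg.npy')); print(tc(),F())
p=tc(); robot.move_linear(list(cr(p[0],p[1],45)),speed=120)
robot.move_linear(list(cr(0,135,45)),speed=200)
robot.move_gripper(0.0)
w=grab('wrist','w4')
robot.move_linear(list(cr(0,135,-3)),speed=120)
f0=F()
robot.move_linear(list(cr(0,116,-3)),speed=60,f_stop=6)
r=robot.move_linear(list(cr(0,92,-3)),speed=10,f_stop=2.2)
print(r,tc(),f0,F(),'roll end pred',y+75,robot.current_t())
E
```

```text
[-4.78108285 24.0282313  -6.68779898] [ 0.00646836 -0.31330217  0.28956677]
True [ -0.2139958  109.1081501   -3.31230791] [ 0.08161015 -0.01167969 -0.00115502] [0.63698528 1.10969707 0.82223394] roll end pred 99.1952308762691 17.7083
```

```bash
python3 - <<'E'
from h import *
y=tc()[1]
for i in range(5):
    y-=0.6; robot.move_linear(list(cr(0,y,-3)),speed=10); f=F(); print(tc()[1].round(2),f.round(2))
    if f[1]>3: break
y=tc()[1]
robot.move_linear(list(cr(0,y+20,-3)),speed=80); print(F(),robot.current_t())
robot.move_linear(list(cr(0,y+30,60)),speed=200)
w=grab('wrist','w5')
for n in('w4','w5'):
    c=load(n); q=[proj(c,cr(x,99.2,12)).round(1) for x in(-20,0,20)]; print(n,q)
o=np.hstack([cv2.resize(load(n)['img'],(400,300)) for n in('w4','w5')])
cv2.imwrite('pics/o3.png',o)
E
```

```text
108.66 [-0.36  1.74  0.45]
108.07 [-0.45  2.66 -0.73]
107.25 [-0.5   2.47 -0.82]
106.82 [-0.29  3.44 -1.43]
[ 0.15998548 -0.27670671  0.17313951] 19.3583
w4 [array([226.7, 268.8]), array([256.6, 268.9]), array([286.5, 268.8])]
w5 [array([228.4, 260.5]), array([256.4, 260.5]), array([284.4, 260.4])]
```

```bash
python3 - <<'E'
from h import *
robot.move_linear(list(cr(0,120,190)),speed=300)
robot.move_gripper(1.0)
my=-.187
robot.move_ptp([540,-327,330],list(down(my)))
robot.move_ptp([540,-323,200],list(down(my)))
c=grab('wrist','w6'); im=c['img'].copy()
a=np.array([np.cos(my),np.sin(my),0]);b=np.array([-a[1],a[0],0]);mc=np.array([565.6,-327.8,0])
for z,col in((80,(0,0,255)),):
    for t in np.arange(0,6.3,.3):
        q=proj(c,mc+28*(a*np.cos(t)+b*np.sin(t))+[0,0,z]); cv2.circle(im,(int(q[0]),int(q[1])),1,col,-1)
for s in(-28,-160):
    for w in(-11,11):
        q=proj(c,mc+s*a+w*b+[0,0,57]); cv2.circle(im,(int(q[0]),int(q[1])),2,(255,0,0),-1)
cv2.imwrite('pics/w6o.png',cv2.resize(im,(800,600)))
print(robot.current_t(),robot.current_tcp_pos())
E
```

```text
24.0417 [ 541.4472099  -323.54015804  202.48651274]
```

View pics/w6o.png

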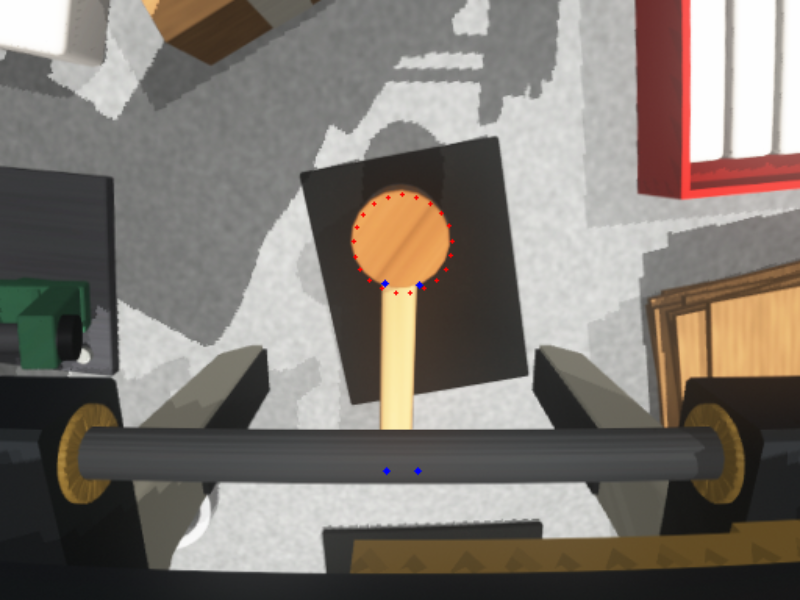

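View pics/o3.png

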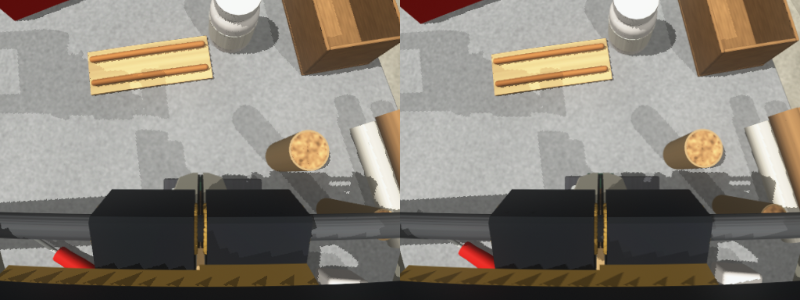

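The mallet prediction fits: circle centre predicted at (403,244), actual (401,238), so about 3 mm further out. Gripping the head across mallet y, 42 mm above its striking face.

```bash
python3 - <<'E'
from h import *
my=-.187; m=np.array([568.5,-327.3])
robot.move_linear([*m,150],speed=150)
robot.move_linear([*m,46],speed=120)
robot.move_gripper(0.0)
print(robot.current_gripper_width()*93,robot.current_finger_force(),robot.current_tcp_pos())
robot.move_linear([*m,320],speed=250); print(robot.current_contact_force(),robot.current_ft_torque())
SO=list(eul(cx,-cz))
robot.move_ptp(list(cr(0,-65,112+42+60)),SO)
robot.move_linear(list(cr(0,-65,112+42+20)),speed=100)
print(robot.current_t(),tc(),robot.current_gripper_width()*93)
s=grab('side','s7');c=s
im=s['img'].copy()
q=proj(c,cr(0,-65,112));cv2.circle(im,(int(q[0]),int(q[1])),1,(0,0,255),-1)
q=proj(c,cr(0,-65,132));cv2.circle(im,(int(q[0]),int(q[1])),1,(255,0,0),-1)
cv2.imwrite('pics/s7o.png',cv2.resize(im[90:240,180:380],(800,600),interpolation=cv2.INTER_CUBIC))
E
```

```text
55.62944669125152 29.99994546175003 [ 568.54531056 -327.34566631   46.11293991]
[-0.05952194 -0.42895196 -3.63368334] [ 0.03422407  0.13205567 -0.03275277]
28.9583 [  0.35330321 -65.33737519 174.11531611] 55.622750155566365
```

View pics/s7o.png

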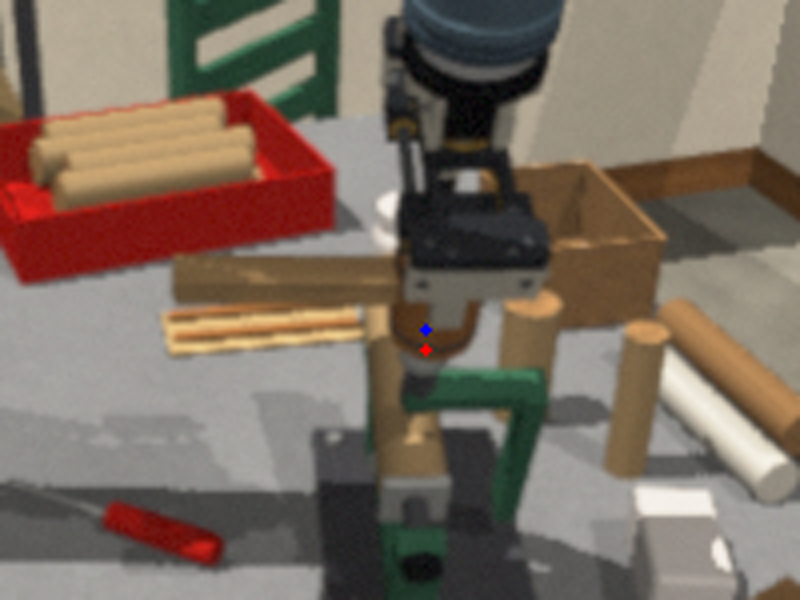

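The mallet face, at about (432,345), is centred over the punch head at (425,370), and the handle is level. Roll and pad look unchanged. Strike now.

```bash
python3 - <<'E'
from h import *
f0=F()
r=robot.move_linear(list(cr(0,-65,112+42-23)),speed=150,f_stop=22)
p=tc(); f=F()-f0; print(r,p,'depth',154-p[2],f,robot.current_gripper_width()*93)
if f[2]<11:
    r=robot.move_linear(list(cr(0,-65,p[2]-8)),speed=15,f_stop=max(3,14-f[2])); p=tc(); f=F()-f0; print(r,p,'depth',154-p[2],f)
robot.sleep(.1)
robot.move_linear(list(cr(0,-65,112+42+15)),speed=80)
s=grab('side','s8'); print(robot.current_t(),F()-f0)
E
```

```text
True [  2.18420746 -65.32611379 132.30165766] depth 21.6983423419164 [-0.81694575  1.56693198 10.08887328] 55.277371937808894
True [  2.22051052 -65.29682441 132.99423195] depth 21.005768054263655 [-1.35433499  1.35094366 10.18504328]
30.4833 [ 0.10666932 -0.01739844 -0.01209598]
```

```bash
python3 - <<'E'
from h import *
robot.move_linear(list(cr(0,-65,112+42+70)),speed=200)
o=list(down(-.187)); m=[546,-330]
robot.move_ptp([*m,250],o)
robot.move_linear([*m,62],speed=150)
robot.sleep(.1); r=robot.move_linear([*m,38],speed=15,f_stop=5)
print(r,robot.current_tcp_pos(),robot.current_contact_force(),robot.current_ft_torque(),robot.current_t())
c=grab('side','s9')
robot.move_gripper(0.85); robot.sleep(.2)
robot.move_linear([*m,150],speed=100)
robot.move_linear([*m,300],speed=200)
robot.move_ptp([400,-300,330],o)
s=grab('side','s10');t=grab('top','t10')
print(robot.current_t())
k=lambda i,x,y,w,h,W,H:cv2.resize(i[y:y+h,x:x+w],(W,H),interpolation=cv2.INTER_CUBIC)
cv2.imwrite('pics/o4.png',np.hstack([k(s['img'],240,150,130,195,400,600),np.vstack([k(t['img'],190,100,120,90,400,300),k(t['img'],300,130,120,90,400,300)])]))
E
```

```text
True [ 546.0671696  -329.98960726   45.05058741] [-0.16247963 -0.21747275  4.99354056] [-0.03607154  0.25499132 -0.01705397] 34.45
38.1833
```

View pics/o4.png

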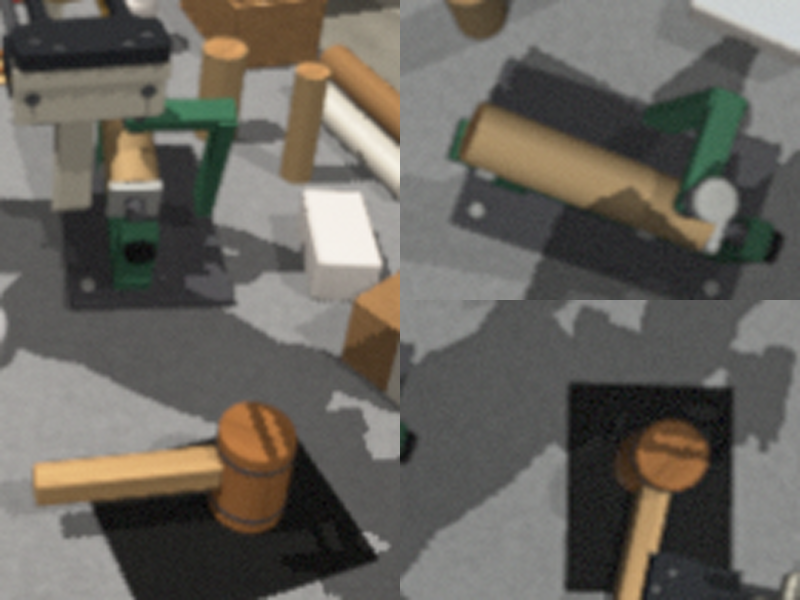

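The mallet stands upright on the mat, with its head at (672,455) in the lower-right panel. The roll lies in the saddles with its low end at the pad (717,238), the punch head is up at (715,200), and the robot is clear. Handing in.

```bash
python3 -c "
from bench import robot
print(robot.hand_in())"
```

```text
the job is handed in; nothing more can be done
None
```

I handed the job in after about 38 s of robot time; no verdict came back, but the last pictures show the roll in the saddles against the pad, the punch up after the blow, and the mallet upright on its mat.

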